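# Ease off the ratchet clamp and take out the mended toy horse

## Robot

A 7-joint arm with a two-finger parallel gripper is mounted at the origin on the work surface. World frame = base frame: x ahead of the robot, y to its left, z up, the work surface at z = 0. Lengths are in m, angles in rad, forces in N, time in s.
With the tool pointing down it reaches from about 0.425 to 0.875 m from the base axis. Payload 8.4 kg.
Tool frame: the origin (TCP) lies on the centre line of the jaws, within the pads' length; the fingertips stand 11 mm ahead of it and the grasp point (between the pads) lies 8 mm behind it; z points along the fingers, y is the line along which they close (so a half turn about z gives the same grasp; the last joint's range is limited). The gripper opens to 87 mm and grips with 3 to 60 N. Pads are 19 mm wide; open, the fingers measure 117 mm over their backs; the gripper's body (75 mm by 190 mm) begins 51 mm behind the grasp point.
Start: joints at [1.003, 0.333, 0.04, 1.465, -0.013, 1.343, -0.059], TCP at [0.294, -0.58, 0.234] pointing down, gripper open.
Joint ranges: [-2.58, 2.58], [-0.38, 2.09], [-1.3, 1.39], [0.25, 2.4], [-1.5, 4.64], [0.08, 2.09], [-2.65, 2.65]. Speed limits (rad/s): [2.22, 2.22, 2.79, 2.79, 3.14, 3.14, 3.14].

## Interface

Orientations are given as [roll, pitch, yaw] about the fixed x, y, z axes, in that order (R = Rz(yaw) Ry(pitch) Rx(roll)).
In Python, from workcell import ctrl gives the robot as it stands. The module is installed in compiled form; this text tells all that it offers.
- The arm moves only by the shell command python3 -m jog 'ROWS' [FORCE]. ROWS is JSON, a list of rows, each a list of 7 numbers: the turn, a rotation vector about the tool's x, y, z in degrees, then the shift along the tool's x, y, z in units of 25 mm (1.0 is 25 mm), then the opening, from 0 (shut) to 1 (fully open). In form: [[wx, wy, wz, tx, ty, tz, fingers], ...]. A call has 1 to 20 rows; each row is the pose to reach, as a shift and turn from the pose commanded when the call began, along the tool's axes at that moment; what a row does not reach only later rows make up. A row lasts 1/8 s, in which the tool goes at most 62.5 mm and 10.7 degrees, less where a joint would pass 70% of its speed; a pose out of reach is approached as far as the arm can. A call with a gripper value outside its range is refused whole. The fingers move at their own pace and stop on an object; FORCE is the grip in N (left out, the last holds). Time passes only in rows, so rows that repeat a pose let the fingers close. It gives the time, the measured TCP pose, the force, the opening and the grip force at its end, in the units of the state.
- ctrl.get_state(): the state, without advancing time (a new reading comes with each control period).
- ctrl.grab_frame(name): name is "scene" or "side" or "wrist"; returns the picture (400x640x3 uint8, red, green, blue); there is no depth.
- ctrl.camera_info(name): a dict with "vfov" (degrees; the focal length in pixels is half the picture's height over the tangent of half this angle, whatever the lens; pixels are square), "cx", "cy" (the principal point, pixels), "origin" and "attitude" of the camera in the world; the wrist camera has in their place "mount" (4x4, takes a point from camera to tool coordinates, whose origin is the TCP and whose axes are the flange's). Camera axes: x right, y down, z forward; pixel columns grow to the right and rows downward; lengths in m; the calibration is good to about 2 mm. A picture is of the moment at which its call begins: read the wrist's pose just before it. camera_info takes no time and is no camera call.
- ctrl.job_done(): hands the job in; it is judged then, once.
The state is a dict: "time": time; "joint_pos": joint angles; "joint_vel": joint speeds; "tau": joint torques, N m; "tcp_pos": TCP position; "ee_rot": TCP orientation; "contact_force": force on the tool from outside, world axes, zero at the start; "moment": the same for the moment, N m; "gripper_width": finger opening in m; "gripper_force": force on a finger pad.
Only numpy, scipy, OpenCV 4.12 (cv2) and the standard library are available. Lean on these libraries where they do the work, as an engineer would, in place of code of your own. Each camera call takes 0.05 s, during which the arm holds its last target. There are 200 camera calls.

## Task

The glue on the little wooden horse has set: free it from the green ratchet clamp and stand it upright in the middle of the cork mat, set down and not dropped. Before you lift the orange collar, push the lever just until your hand has taken its load, so that the pawl is not dragged out of a loaded tooth, but move the collar no more than 1 mm beyond that point, not to dent the horse; then ease the lever back under control, without letting it fly, and leave it leaning back at least two teeth with the pawl dropped fully into a tooth. Leave everything else on the bench where it is.

Things in the scene. Friction and masses are not known exactly. Their poses are not given: they have to be found in the camera images.
- clamp: Green bench clamp, fixed; base plate 124 (x) x 236 (y) x 14 mm. Origin on the bench straight below the lever's axle, which lies 52 mm up along x; y is the way it pushes, towards the horse. A ram 112 mm up, driven by the lever, runs along y through a guide (y 38 to 60 mm, 56 mm wide, top 128 mm up). The horse stands on a wooden bed (y 67 to 117 mm, top 46 mm up) between pad and fence.
- lever (a joint): Lever angle about the axle, rad. Clamped: 0.005 to 0.023, upright, held by the pawl alone (pawl and tooth give a little); 0: load just off the pawl; positive leans back to the clamp's -y and draws the pad back 60 mm per rad; stops -0.35, 0.88. A point r along the lever is at clamp y = -r sin(angle), z = 52 mm + r cos(angle). Past 0.1 it swings freely; leaning back it falls until the pawl catches.
- pawl (a joint): Lift of the sprung pawl along the lever, m. 0: seated at the bottom of a tooth gap; clear of the tooth tips from 0.0065; stop at 0.010. Off load, lifting takes 6 N at 0 and 9 N at 0.010 (spring and weight); in a loaded tooth it jams and takes up to 15 N more. The brass pawl and the orange collar are one piece.
- collar (a point): Centre of the orange collar on the lever, 30 mm (clamp's x) by 32 mm (along the swing; these faces bulge, 26 mm at the ends), 36 mm high, 122 mm from the axle when the pawl is seated; it slides up along the lever to lift the pawl. Its axes turn with the lever: z along it, away from the axle. The lever's stem and black cap (22 mm across) end 46 mm above this point.
- ratchet: Dark steel ratchet wheel fixed to the clamp, 88 mm across the tips, 24 teeth 7 mm deep. Origin on the axle. The steep side of a tooth stops the seated pawl at lever angles 0, 0.262, 0.524 and 0.785; over the 0.26 before each of these the gap deepens towards that stop, so a pawl let down there slides to the bottom as the lever falls back against it.
- blade: The pawl's brass blade, 7 mm thick, below the collar; its end drops between the teeth of the ratchet wheel. Origin on the axle while seated, rising with the pawl; axes as the lever's.
- pad: Sprung rubber pad, 22 mm across, at the ram's end, pressing on the horse along the clamp's +y with 6 to 30 N, different each time and not visible. Origin: centre of its face. Pushing the collar towards +y, square to the lever, with some 4 to 19 N takes the load off the pawl: the lever then stands at 0. From there each mm at the collar adds 1.5 N there and 3 N on the horse.
- fence: Wooden backing jaw 90 mm wide, 76 mm high, standing on the level of the bed behind the horse, top 122 mm above the bench. Origin: bottom edge of the middle of the face that the horse leans on; its y axis points away from the horse.
- horse: White wooden horse with orange mane, blue saddle cloth and green bridle on a plinth 110 (x) x 34 (y) x 12 mm; body 34 mm thick, back 80 mm and head 135 mm above the underside, 143 mm with the orange forelock; 160 g. Origin: centre of the plinth's underside; x towards the head, z up. In the clamp its x lies along the clamp's x.
- neck (a point): Centre of the horse's neck, 28 mm ahead of and 112 mm above its origin: neck 28 mm (x) x 24 mm (y) and, above it, the head 22 mm thick, from x = 16 to 66 mm; good to grip across y from above. Axes as the horse's.
- mat: Cork mat 190 (x) x 170 (y) x 6 mm fixed to the bench. Origin: centre of its underside.
- glue: White glue bottle, 46 mm across, 125 mm high, standing at the clamp. Bystander. Origin at its underside.
- car: Red and yellow wooden car, 85 x 48 x 52 mm, standing by the mat. Bystander. Origin at its underside.
- balloon: Red and white wooden hot-air balloon, 72 mm across, 127 mm high, standing by the mat. Bystander. Origin at its underside.
- mallet: Small hammer, 220 mm long, lying. Bystander.
- screwdriver: Screwdriver, 180 mm long, lying by the clamp. Bystander.
- mug: Blue mug, 76 mm across, 85 mm high. Bystander. Origin at its underside.
There are look-alikes about, which are no part of the job. There is more than one size of the horse; the one meant has the size given above.

How it is judged:
By the outcome, as a careful person would: the job done as asked, in the order asked, and still so for the second after the job is handed in, with the robot touching nothing.
It also fails if it takes over 72 s, if anything falls off the work surface, if the arm or the gripper's body presses on something with over 40 N, if the wrist force passes 120 N, or if a joint passes its speed limit or range.

## Working session

There is one attempt and no reset: what is moved stays moved. The work goes in short steps, Python scripts to look and compute and a shell command to move; the robot and the scene stay as the last step left them, time stands still between calls to the robot, and variables do not carry over. Pictures are saved under pics/ and viewed, at most 10 in all, crops included, and the job is handed in when it is done.

```bash
mkdir -p pics
cat > h.py <<'E'
import numpy as np,cv2
from scipy.spatial.transform import Rotation as R
from workcell import ctrl
def K(n):
    c=ctrl.camera_info(n); f=200/np.tan(np.radians(c['vfov'])/2); return c,f
E
python3 - <<'E'
from h import *
for n in ("scene","side","wrist"):
    print(n,ctrl.camera_info(n))
    cv2.imwrite(f"pics/{n}0.png",cv2.cvtColor(ctrl.grab_frame(n),cv2.COLOR_RGB2BGR))
s=ctrl.get_state();print(s)
a=cv2.imread("pics/scene0.png");cv2.imwrite("pics/scene_b.png",cv2.resize(a,(800,500)))
a=cv2.imread("pics/side0.png");cv2.imwrite("pics/side_b.png",cv2.resize(a,(800,500)))
E
```

```text
scene {'vfov': 46.700581440070906, 'cx': 321.0399340547911, 'cy': 197.08739368830692, 'origin': array([1.28786002, 0.3424818 , 1.36296296]), 'attitude': array([-2.54309555e+00, -3.58512109e-04,  2.02636380e+00])}
side {'vfov': 54.869990141748836, 'cx': 321.96904066495745, 'cy': 195.90106542343568, 'origin': array([0.00711523, 0.77496104, 0.74818279]), 'attitude': array([-2.15989362,  0.01978396, -2.56575182])}
wrist {'vfov': 65.57825373083679, 'cx': 318.6131135456157, 'cy': 199.17440702222157, 'mount': array([[-9.79094286e-05, -9.63790811e-01, -2.66659453e-01,
         7.36616452e-02],
       [ 9.99999895e-01,  2.48451132e-05, -4.56968275e-04,
        -4.64265131e-04],
       [ 4.47047009e-04, -2.66659469e-01,  9.63790707e-01,
        -1.50360762e-01],
       [ 0.00000000e+00,  0.00000000e+00,  0.00000000e+00,
         1.00000000e+00]])}
{'time': 0.15, 'joint_pos': array([ 1.0027962 ,  0.33376856,  0.03986035,  1.46603726, -0.01340579,
        1.34331978, -0.0585122 ]), 'joint_vel': array([ 0.00150377, -0.00220903, -0.00034993, -0.00244808, -0.00110723,
        0.00021829, -0.00117684]), 'tau': array([ 2.18035784e-03, -6.56841731e+01,  1.33681476e+00, -4.04107010e+01,
       -5.95978950e-02,  4.17702855e-02,  7.97219468e-05]), 'tcp_pos': array([ 0.29351479, -0.57956711,  0.23286561]), 'ee_rot': array([-3.14032753e+00,  7.29364011e-05,  4.68785211e-01]), 'contact_force': array([ 0.73583317, -0.39657552, -1.53551028]), 'moment': array([0.07005419, 0.00398292, 0.0356682 ]), 'gripper_force': 0.0, 'gripper_width': 0.08714276401687301}
```

View pics/scene_b.png

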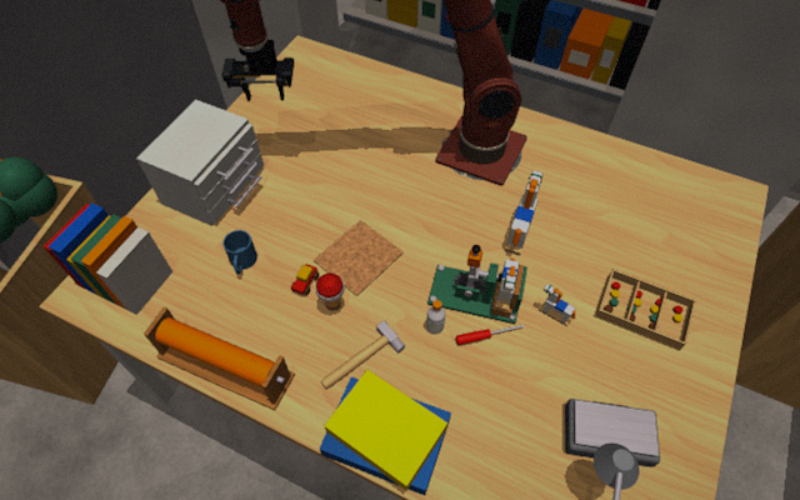

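View pics/side_b.png

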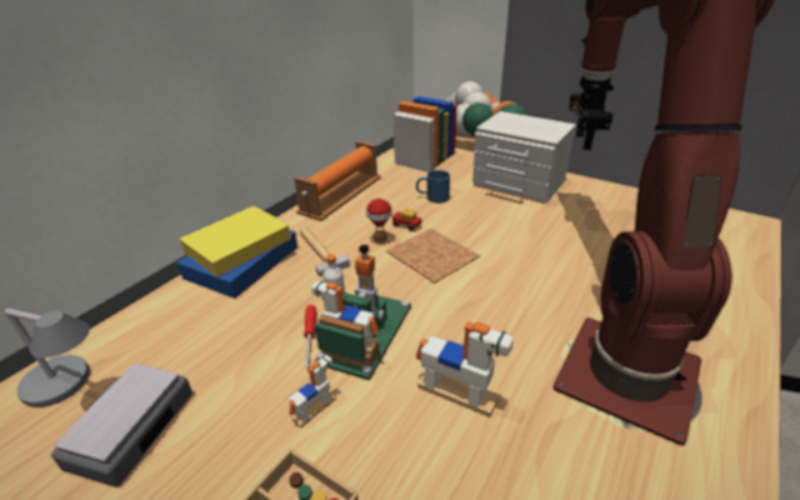

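```bash
cat >> h.py <<'E'
def pose(n,s=None):
    c,f=K(n)
    if n=='wrist':
        s=s or ctrl.get_state(); T=np.eye(4);T[:3,:3]=R.from_euler('xyz',s['ee_rot']).as_matrix();T[:3,3]=s['tcp_pos'];T=T@c['mount']
        return T[:3,3],T[:3,:3],f,c
    return np.array(c['origin']),R.from_euler('xyz',c['attitude']).as_matrix(),f,c
def ray(P,uv):
    o,M,f,c=P; d=M@np.array([(uv[0]-c['cx'])/f,(uv[1]-c['cy'])/f,1]); return o,d/np.linalg.norm(d)
def onz(P,uv,z):
    o,d=ray(P,uv); return o+d*(z-o[2])/d[2]
def proj(P,p):
    o,M,f,c=P; q=M.T@(np.array(p)-o); return np.array([c['cx']+f*q[0]/q[2],c['cy']+f*q[1]/q[2]])
def tri(rs):
    A=sum(np.eye(3)-np.outer(d,d) for o,d in rs); b=sum((np.eye(3)-np.outer(d,d))@o for o,d in rs)
    p=np.linalg.solve(A,b); return p,[np.linalg.norm(np.cross(d,p-o)) for o,d in rs]
E
python3 - <<'E'
from h import *
P=pose('scene');a=cv2.imread('pics/scene0.png');hsv=cv2.cvtColor(a,cv2.COLOR_BGR2HSV)
m=cv2.inRange(hsv,(60,90,20),(95,255,200))
m[:,:330]=0;m[:190]=0;m[270:]=0;m[:,430:]=0
r=cv2.minAreaRect(cv2.findNonZero(cv2.morphologyEx(m,cv2.MORPH_OPEN,np.ones((3,3)))))
h=cv2.convexHull(cv2.findNonZero(cv2.morphologyEx(m,cv2.MORPH_OPEN,np.ones((3,3)))))
q=cv2.approxPolyDP(h,6,True)[:,0]
for u in q: print(u,onz(P,u,.014)[:2].round(3))
for n,u in dict(mat=(358*.8,257*.8),horsemid=(510*.8,285*.8),small=(557*.8,303*.8)).items(): print(n,onz(P,u,.01).round(3))
a=a[190:270,330:470];b=cv2.imread('pics/side0.png')[190:340,220:420]
c=np.zeros((600,800,3),np.uint8);c[:229,:400]=cv2.resize(a,(400,229),interpolation=cv2.INTER_CUBIC);c[:300,400:]=cv2.resize(b,(400,300),interpolation=cv2.INTER_CUBIC)
cv2.imwrite('pics/c1.png',c[:300])
E
```

```text
[405 256] [0.549 0.284]
[355 245] [0.584 0.123]
[345 235] [0.564 0.077]
[349 217] [0.494 0.06 ]
[397 212] [0.402 0.201]
mat [ 0.545 -0.156  0.01 ]
horsemid [0.443 0.257 0.01 ]
small [0.441 0.388 0.01 ]
```

View pics/c1.png

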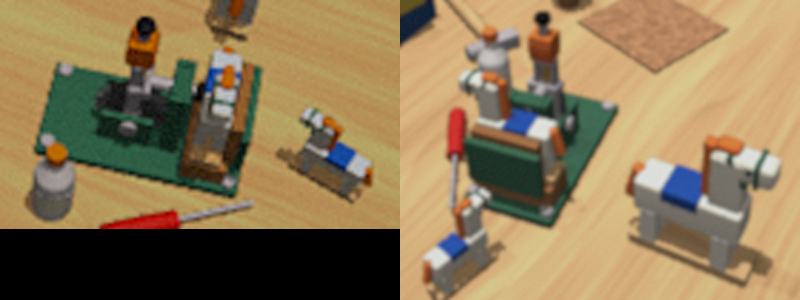

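The clamp holds a horse at scene pixel (408,228). The bigger one at (418,172) and the smaller one at (446,242) stand free, so the clamped one is meant; its size gets checked from close up. Next I move the wrist camera above the clamp.

```bash
python3 -m jog '[[0,0,0,0,0,-2.5,1],[0,0,0,0,0,-5,1],[0,0,-75,20,-22.5,-8.7,0.75],[0,0,-75,20,-22.5,-8.7,0.75],[0,0,-75,20,-22.5,-8.7,0.75],[0,0,-75,20,-22.5,-8.7,0.75],[0,0,-75,20,-22.5,-8.7,0.75],[0,0,-75,20,-22.5,-8.7,0.75],[0,0,-75,20,-22.5,-8.7,0.75],[0,0,-75,20,-22.5,-8.7,0.75],[0,0,-75,20,-22.5,-8.7,0.75],[0,0,-75,20,-22.5,-8.7,0.75],[0,0,-75,20,-22.5,-8.7,0.75],[0,0,-75,20,-22.5,-8.7,0.75],[0,0,-75,20,-22.5,-8.7,0.75],[0,0,-75,20,-22.5,-8.7,0.75],[0,0,-75,20,-22.5,-8.7,0.75],[0,0,-75,20,-22.5,-8.7,0.75]]'
python3 - <<'E'
from h import *
s=ctrl.get_state();print(s['tcp_pos'],s['ee_rot'],s['joint_pos'].round(2))
im=ctrl.grab_frame('wrist');np.save('w1.npy',dict(s,P=None),allow_pickle=True)
im=cv2.cvtColor(im,cv2.COLOR_RGB2BGR);cv2.imwrite('pics/w1.png',im);cv2.imwrite('pics/w1b.png',cv2.resize(im,(800,500)))
E
```

```text
time: 2.4
tcp_pos: [0.4857, 0.1464, 0.4511]
ee_rot: [3.142, 0.001, 1.775]
contact_force: [0.9, 0.3, -0.1]
gripper_width: 0.0652
gripper_force: 0.0
[0.4856612  0.14638301 0.45109026] [3.14154623e+00 7.05796392e-04 1.77529518e+00] [ 0.34  0.06 -0.76  1.37  0.04  1.73 -0.21]
```

View pics/w1b.png

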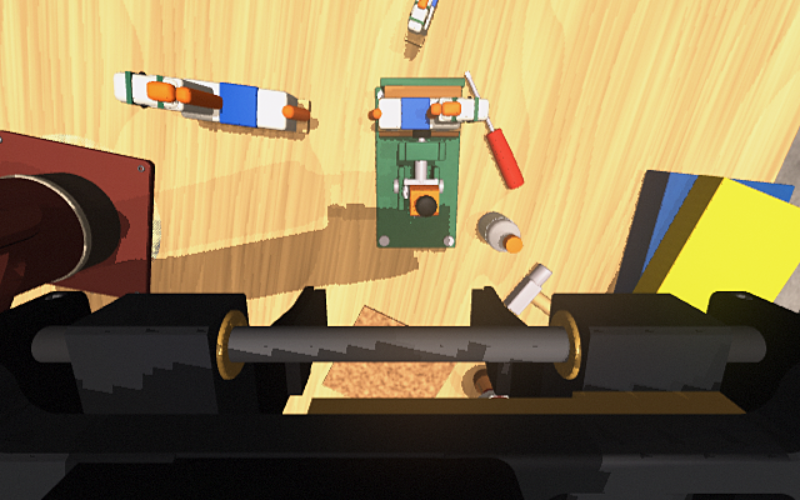

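The picture shows the clamp from (376,78) to (463,247) in the 800×500 view. The cap is at (426,205) and the collar just under it. The clamped horse spans 370–488 with its head to the right. The big horse is at (215,100) and the small one at (422,15). Next I measure the plate edges, cap, collar and horse.

Run:
```python
from h import *
s=np.load('w1.npy',allow_pickle=True).item();P=pose('wrist',s)
a=cv2.imread('pics/w1.png');hsv=cv2.cvtColor(a,cv2.COLOR_BGR2HSV)
g=cv2.inRange(hsv,(60,80,20),(95,255,220));g[:55]=0;g[205:]=0;g[:,:285]=0;g[:,385:]=0
# edges per row
L=[];Rr=[]
for v in list(range(118,196)):
    x=np.flatnonzero(g[v]); 
    if len(x)>5: L.append((x[0]-.5,v));Rr.append((x[-1]+.5,v))
B=[(u,np.flatnonzero(g[:,u])[-1]+.5) for u in range(312,352)]
def fit(pts):
    p=np.array([onz(P,q,.014)[:2] for q in pts]);
    vx,vy,x,y=cv2.fitLine(p.astype(np.float32),cv2.DIST_HUBER,0,.001,.001).ravel(); return np.array([vx,vy]),np.array([x,y])
l,r,b=fit(L),fit(Rr),fit(B)
for n,e in zip('LRB',(l,r,b)): print(n,e[0],e[1],np.degrees(np.arctan2(e[0][1],e[0][0]))%180)
def X(e,f):
    t=np.linalg.solve(np.c_[e[0],-f[0]],f[1]-e[1]);return e[1]+t[0]*e[0]
bl,br=X(l,b),X(r,b);print('corners',bl,br,'w',np.linalg.norm(br-bl))
def blob(n,im,lo,hi,box,z=None,P=P):
    h=cv2.cvtColor(im,cv2.COLOR_BGR2HSV);m=cv2.inRange(h,lo,hi);k=np.zeros_like(m);k[box[1]:box[3],box[0]:box[2]]=1;m*=k
    N,lab,st,c=cv2.connectedComponentsWithStats(m)
    for i in np.argsort(-st[1:,4])[:3]+1: print(n,st[i],c[i].round(1), onz(P,c[i],z).round(4) if z else '')
blob('cap',a,(0,0,0),(179,255,45),(325,150,355,180),.22)
blob('collar',a,(5,140,120),(18,255,255),(320,145,360,180),.19)
blob('horseblue',a,(105,120,80),(125,255,255),(310,70,370,110),.126)
blob('orange',a,(5,140,120),(18,255,255),(290,70,395,115),.185)
sc=cv2.imread('pics/scene0.png');sd=cv2.imread('pics/side0.png')
blob('sccap',sc,(0,0,0),(179,255,45),(370,190,395,215),.22,pose('scene'))
blob('sdcap',sd,(0,0,0),(179,255,60),(280,190,305,215),.22,pose('side'))
blob('sccol',sc,(3,140,90),(18,255,255),(365,190,395,225),.174,pose('scene'))
blob('sdcol',sd,(3,140,90),(18,255,255),(275,190,310,240),.174,pose('side'))
# mat
h=cv2.cvtColor(sc,cv2.COLOR_BGR2HSV)[175:237,245:330]; print('mat hsv',h[30,40], 'table',h[3,3])
```

```text
L [ 0.18858181 -0.9820575 ] [0.45003957 0.16258827] 100.87003
R [ 0.20052662 -0.9796882 ] [0.5688746  0.18049274] 101.56776
B [0.20962076 0.9777828 ] [0.50632966 0.1663332 ] 77.899864
corners [0.47625703 0.02605841] [0.53980863 0.32249686] w 0.30317414
cap [345 158   3   3   3] [346. 159.] [0.5152 0.1723 0.22  ]
cap [338 157   2   1   2] [338.5 157. ] [0.5057 0.1728 0.22  ]
cap [342 157   2   1   2] [342.5 157. ] [0.5105 0.1738 0.22  ]
collar [328 148  23  25 278] [337.  156.3] [0.5062 0.1697 0.19  ]
collar [346 169   5   4  12] [348.4 170.2] [0.5252 0.1546 0.19  ]
collar [349 166   1   2   2] [349.  166.5] [0.5249 0.1597 0.19  ]
horseblue [321  78  23  26 540] [331.4  90.1] [0.4828 0.254  0.126 ]
horseblue [342  95   1   1   1] [342.  95.] [0.4992 0.2505 0.126 ]
orange [307  70  63   8 481] [337.5  73.4] [0.4846 0.2704 0.185 ]
orange [344  81  25  12 230] [356.7  86.7] [0.5118 0.2601 0.185 ]
orange [304 104  26   5  98] [317.3 106.5] [0.4679 0.2264 0.185 ]
sccap [378 196   6   7  31] [380.5 199.1] [0.5164 0.162  0.22  ]
sdcap [288 197   6   6  28] [290.8 199.2] [0.5034 0.1695 0.22  ]
sccol [373 198  22  15 109] [381.1 204.1] [0.5017 0.1633 0.174 ]
sccol [378 209   2   3   6] [378.5 210. ] [0.5252 0.1644 0.174 ]
sccol [393 191   2   1   2] [393.5 191. ] [0.4388 0.1799 0.174 ]
sdcol [284 203  15  18 199] [291.1 212.1] [0.5111 0.1629 0.174 ]
sdcol [292 228   2   1   2] [292.5 228. ] [0.4696 0.2128 0.174 ]
mat hsv [ 13 146 147] table [ 18 133 180]
```

Run:
```python
from h import *
a=cv2.imread('pics/w1.png')[55:205,285:405];cv2.imwrite('pics/c2.png',cv2.resize(a,(480,600),interpolation=cv2.INTER_CUBIC))
```

```text
(no output)
```

View pics/c2.png

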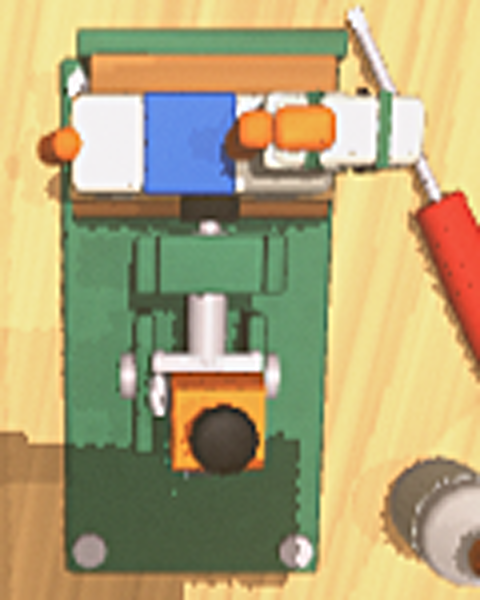

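Run:
```python
from h import *
s=np.load('w1.npy',allow_pickle=True).item();P=pose('wrist',s)
c=lambda u,v,z:onz(P,(285+u/4-.37,55+v/4-.37),z)[:2]
bl,br,tl,tr=c(63,571,.014),c(318,571,.014),c(66,200,.014),c(328,240,.014)
print('BL',bl,'BR',br,'w',np.linalg.norm(br-bl))
ang=lambda d:np.degrees(np.arctan2(d[1],d[0]))
print('yaw from x',ang(br-bl),'left edge',ang(tl-bl)-90,'right',ang(tr-br)-90)
yaw=np.radians((ang(br-bl)+ang(tl-bl)-90+ang(tr-br)-90)/3);ex=np.array([np.cos(yaw),np.sin(yaw)]);ey=np.array([-ex[1],ex[0]])
mid=(bl+br)/2
C=lambda p:(np.array(p)[:2]-mid)@np.c_[ex,ey]
print('yaw',np.degrees(yaw),'mid rear',mid)
for n,u,v,z in [('cap',223,439,.22),('colL',173,440,.192),('colR',268,440,.192),('colfar',220,373,.192),('colnear',220,470,.192),('fence backL',78,30,.122),('fencebackR',347,30,.122),('fencefaceL',80,95,.122),('fence face R',335,92,.122),('bodyTL',75,94,.126),('bodyBL',75,192,.126),('cloth',190,144,.126),('headtip',423,130,.17),('forelock',305,127,.188),('tail',50,145,.1),('guideL',135,265,.128),('guideR',287,265,.128),('bottle',472,580,.12)]: print(n,c(u,v,z).round(4),(C(c(u,v,z))*1000).round(1))
r=[ray(P,(285+223/4-.37,55+439/4-.37)),ray(pose('scene'),(380.5,199.1)),ray(pose('side'),(290.8,199.2))]
p,e=tri(r);print('cap tri',p,e,C(p)*1000)
r=[ray(pose('scene'),(382.5,204.5)),ray(pose('side'),(291.1,212.1))]
p,e=tri(r);print('col tri',p,e,C(p)*1000)
```

```text
BL [0.46831936 0.05575511] BR [0.5906421  0.08113805] w 0.12492857133603368
yaw from x 11.722960381855062 left edge 10.367815930270496 right 12.278152533618965
yaw 11.456309615248173 mid rear [0.52948073 0.06844658]
cap [0.5099 0.1644] [-0.1 97.9]
colL [0.4966 0.1567] [-14.7  93.1]
colR [0.5274 0.1631] [16.8 93.2]
colfar [0.507  0.1814] [  0.4 115.2]
colnear [0.5141 0.1501] [ 1.1 83. ]
fence backL [0.4366 0.2833] [-48.3 229. ]
fencebackR [0.5306 0.3028] [ 47.7 229.4]
fencefaceL [0.4415 0.2621] [-47.8 207.3]
fence face R [0.5315 0.2818] [ 44.4 208.7]
bodyTL [0.4399 0.2617] [-49.4 207.2]
bodyBL [0.4463 0.2287] [-49.7 173.6]
cloth [0.4839 0.2535] [ -7.9 190.4]
headtip [0.5566 0.27  ] [ 66.6 192.1]
forelock [0.5165 0.2612] [ 25.6 191.5]
tail [0.4323 0.2442] [-60.4 191.6]
guideL [0.473  0.2079] [-27.6 147.9]
guideR [0.528  0.2193] [ 28.5 148.1]
bottle [0.6307 0.1149] [108.4  25.4]
cap tri [0.51073172 0.16176431 0.21246704] [np.float64(0.0015447362183575418), np.float64(0.0009931174997574), np.float64(0.0008331446608299365)] [ 0.15936311 95.18245238]
col tri [0.50565816 0.16910372 0.18031917] [np.float64(0.0003824237089331511), np.float64(0.00038242370893327326)] [ -3.35535537 103.3833422 ]
```

Every check agrees: the plate is 125 mm wide, the guide, fence and cap are consistent, and the horse spans −60 to +67 mm in x with a 34 mm body. The axle is at about (0.510, 0.1655) and the yaw is 11.7°. Now I approach above the lever.

```bash
python3 -m jog '[[0,0,0,0.49,1.11,2,0.75],[0,0,0,0.49,1.11,4,0.75],[0,0,0,0.49,1.11,6,0.75],[0,0,0,0.49,1.11,8,0.75],[0,0,0,0.49,1.11,8,0.75],[0,0,0,0.49,1.11,8,0.75]]'
python3 - <<'E'
from h import *
s=ctrl.get_state();print(s['tcp_pos'],s['ee_rot'])
im=ctrl.grab_frame('wrist');np.save('w2.npy',s,allow_pickle=True)
im=cv2.cvtColor(im,cv2.COLOR_RGB2BGR);cv2.imwrite('pics/w2.png',im);cv2.imwrite('pics/w2b.png',cv2.resize(im,(800,500)))
P=pose('wrist',s)
for p in [(.5104,.164,.22),(.5104,.164,.192)]: print(proj(P,p)*1.25)
E
```

```text
time: 3.2
tcp_pos: [0.511, 0.1656, 0.2532]
ee_rot: [3.14, -0.0, 1.777]
contact_force: [0.1, -0.0, 0.2]
gripper_width: 0.065
gripper_force: 0.0
[0.51104173 0.16559336 0.25319832] [ 3.13952124e+00 -1.21663320e-04  1.77718346e+00]
[394.95256573 295.02072324]
[395.29020633 276.57171313]
```

View pics/w2b.png

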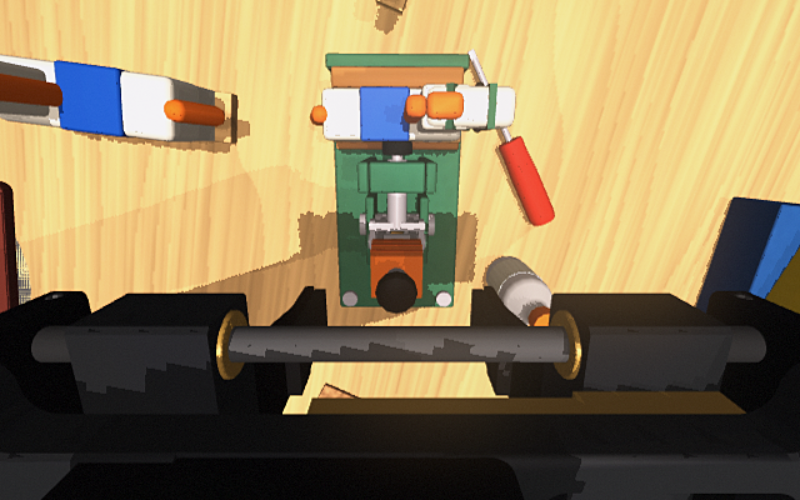

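The cap is at (397,291) and the collar is centred on column 397, within 1 mm of the prediction, so I descend and grip lightly.

```bash
python3 -m jog '[[0,0,0,-0.06,0,1,0.7],[0,0,0,-0.06,0,2,0.7],[0,0,0,-0.06,0,3,0.7],[0,0,0,-0.06,0,3.4,0.7],[0,0,0,-0.06,0,3.4,0.7],[0,0,0,-0.06,0,3.4,0.7]]' 5
python3 -m jog '[[0,0,0,0,0,0,0.5],[0,0,0,0,0,0,0.3],[0,0,0,0,0,0,0.3],[0,0,0,0,0,0,0.3],[0,0,0,0,0,0,0.3]]' 5
```

```text
time: 4.0
tcp_pos: [0.5114, 0.1645, 0.1675]
ee_rot: [3.14, -0.0, 1.778]
contact_force: [0.1, -0.1, -0.5]
gripper_width: 0.0609
gripper_force: 0.0
time: 4.62
tcp_pos: [0.5103, 0.1641, 0.1661]
ee_rot: [-3.141, 0.0, 1.778]
contact_force: [-2.1, 0.4, 2.1]
gripper_width: 0.0302
gripper_force: 5.0
```

```bash
python3 -m jog '[[0,0,0,0,-0.04,0,0.3],[0,0,0,0,-0.04,0,0.3],[0,0,0,0,-0.04,0,0.3],[0,0,0,0,-0.04,0,0.3]]' 55
python3 - <<'E'
from h import *
s=ctrl.get_state();print(s['tcp_pos'],s['ee_rot'],s['contact_force'],s['moment'],s['gripper_width'])
E
python3 -m jog '[[0,0,0,0.02,-0.04,0,0.3],[0,0,0,0.02,-0.04,0,0.3],[0,0,0,0.02,-0.04,0,0.3]]'
python3 - <<'E'
from h import *
s=ctrl.get_state();print(s['tcp_pos'],s['ee_rot'],s['contact_force'],s['moment'],s['gripper_width'])
E
```

```text
time: 5.12
tcp_pos: [0.5102, 0.164, 0.1661]
ee_rot: [3.14, -0.0, 1.778]
contact_force: [5.5, 1.2, -3.0]
gripper_width: 0.0296
gripper_force: 55.0
[0.51020871 0.16397671 0.16613539] [ 3.14021439e+00 -3.64329469e-04  1.77754098e+00] [ 5.50875908  1.18867856 -2.98718559] [ 0.23705822 -1.13284371 -0.08218447] 0.029610674903590154
time: 5.5
tcp_pos: [0.5101, 0.164, 0.1662]
ee_rot: [3.138, -0.0, 1.777]
contact_force: [10.4, 2.1, -6.1]
gripper_width: 0.0297
gripper_force: 54.9
[0.51010449 0.16400215 0.16618033] [ 3.13840542e+00 -3.11288700e-04  1.77701708e+00] [10.40332174  2.0610717  -6.13907588] [ 0.19928046 -2.05399821 -0.04292098] 0.029687474829065936
```

```bash
cat > st.py <<'E'
from h import *
s=ctrl.get_state();e=np.array([-.203,.979,0]);ex=np.array([.979,.203,0])
p=s['tcp_pos'];f=s['contact_force'];print('t%.2f y %.2f x %.2f z %.2f mm | Fy %.2f Fx %.2f Fz %.2f | pitch %.4f %.4f w %.4f'%(s['time'],(p-[.5101,.1655,0])@e*1000,(p-[.5101,.1655,0])@ex*1000,p[2]*1000,f@e,f@ex,f[2],*(R.from_euler('xyz',s['ee_rot']).as_matrix()[:,2]@np.c_[e,ex]),s['gripper_width']))
E
python3 -m jog '[[0,0,0,0,0.06,0,0.3],[0,0,0,0,0.06,0,0.3],[0,0,0,0,0.06,0,0.3]]' >/dev/null;python3 st.py
python3 -m jog '[[0,0,0,0.04,0,0,0.3],[0,0,0,0.04,0,0,0.3]]'>/dev/null; python3 st.py
python3 -m jog '[[0,0,0,0.04,0,0,0.3],[0,0,0,0.04,0,0,0.3]]'>/dev/null; python3 st.py
```

```text
t5.88 y -1.34 x -0.16 z 166.11 mm | Fy -1.77 Fx 3.82 Fz -0.58 | pitch -0.0004 0.0004 w 0.0295
t6.12 y -1.11 x -0.14 z 166.11 mm | Fy -5.19 Fx 3.54 Fz 0.02 | pitch -0.0014 0.0004 w 0.0294
t6.38 y -0.87 x -0.16 z 166.11 mm | Fy -6.98 Fx 3.31 Fz -0.67 | pitch -0.0024 0.0002 w 0.0293
```

```bash
python3 -m jog '[[0,0,0,0.04,0,0,0.3],[0,0,0,0.04,0,0,0.3]]'>/dev/null; python3 st.py
python3 -m jog '[[0,0,0,0.02,0,0,0.3],[0,0,0,0.02,0,0,0.3]]'>/dev/null; python3 st.py
python3 -m jog '[[0,0,0,0.02,0,0,0.3],[0,0,0,0.02,0,0,0.3]]'>/dev/null; python3 st.py
python3 -m jog '[[0,0,0,0.02,0,0,0.3],[0,0,0,0.02,0,0,0.3]]'>/dev/null; python3 st.py
```

```text
t6.62 y -0.68 x -0.15 z 166.09 mm | Fy -9.29 Fx 3.24 Fz 0.62 | pitch -0.0034 0.0001 w 0.0300
t6.88 y -0.56 x -0.14 z 166.08 mm | Fy -10.16 Fx 2.00 Fz 0.87 | pitch -0.0038 0.0000 w 0.0293
t7.12 y -0.46 x -0.15 z 166.10 mm | Fy -11.52 Fx 2.01 Fz 1.83 | pitch -0.0043 -0.0001 w 0.0297
t7.38 y -0.33 x -0.14 z 166.09 mm | Fy -13.39 Fx 1.82 Fz 1.15 | pitch -0.0048 -0.0001 w 0.0295
```

```bash
python3 -m jog '[[0,0,0,0.02,0,0,0.3],[0,0,0,0.02,0,0,0.3]]'>/dev/null; python3 st.py
python3 -m jog '[[0,0,0,0.02,0,0,0.3],[0,0,0,0.02,0,0,0.3]]'>/dev/null; python3 st.py
```

```text
t7.62 y -0.24 x -0.12 z 166.10 mm | Fy -14.11 Fx 3.00 Fz 1.98 | pitch -0.0053 -0.0001 w 0.0294
t7.88 y -0.15 x -0.12 z 166.09 mm | Fy -14.86 Fx 1.74 Fz 1.52 | pitch -0.0058 -0.0002 w 0.0296
```

```bash
python3 -m jog '[[0,0,0,0.02,0,0,0.3],[0,0,0,0.02,0,0,0.3]]'>/dev/null; python3 st.py
python3 -m jog '[[0,0,0,0.02,0,0,0.3],[0,0,0,0.02,0,0,0.3]]'>/dev/null; python3 st.py
```

```text
t8.12 y 0.01 x -0.12 z 166.08 mm | Fy -17.03 Fx 1.49 Fz 2.82 | pitch -0.0062 -0.0003 w 0.0295
t8.38 y 0.19 x -0.13 z 166.07 mm | Fy -16.56 Fx 1.94 Fz 1.84 | pitch -0.0066 -0.0004 w 0.0296
```

```bash
python3 -m jog '[[0,0,0,0.01,0,0,0.3],[0,0,0,0.01,0,0,0.3]]'>/dev/null; python3 st.py;python3 -m jog '[[0,0,0,0,0,0,0.3]]'>/dev/null; python3 st.py
```

```text
t8.62 y 0.28 x -0.15 z 166.04 mm | Fy -17.68 Fx 2.30 Fz 3.48 | pitch -0.0068 -0.0004 w 0.0296
t8.75 y 0.33 x -0.12 z 166.08 mm | Fy -17.57 Fx 1.41 Fz 2.89 | pitch -0.0068 -0.0004 w 0.0295
```

The force slope falls from about 10 N/mm to about 1.7 N/mm at y≈0, so the load is in the hand at about 17 N and I am 0.3 mm past that point. Now I lift the collar.

```bash
python3 -m jog '[[0,0,0,0,0,-0.06,0.3],[0,0,0,0,0,-0.12,0.3]]' 60 >/dev/null; python3 st.py;python3 -m jog '[[0,0,0,0,0,-0.06,0.3],[0,0,0,0,0,-0.12,0.3]]'>/dev/null; python3 st.py
```

```text
t9.00 y 0.19 x -0.19 z 168.23 mm | Fy -16.37 Fx 4.88 Fz -7.03 | pitch -0.0064 -0.0007 w 0.0293
t9.25 y 0.21 x -0.21 z 171.09 mm | Fy -17.28 Fx 6.35 Fz -7.88 | pitch -0.0064 -0.0008 w 0.0291
```

```bash
python3 -m jog '[[0,0,0,0,0,-0.06,0.3],[0,0,0,0,0,-0.12,0.3],[0,0,0,0,0,-0.12,0.3]]' >/dev/null; python3 st.py;python3 -m jog '[[0,0,0,0,0,-0.03,0.3],[0,0,0,0,0,-0.03,0.3]]'>/dev/null; python3 st.py
```

```text
t9.62 y 0.20 x -0.20 z 174.01 mm | Fy -15.60 Fx 7.07 Fz -7.88 | pitch -0.0064 -0.0007 w 0.0297
t9.88 y 0.23 x -0.22 z 174.67 mm | Fy -16.50 Fx 6.59 Fz -9.66 | pitch -0.0063 -0.0008 w 0.0297
```

```bash
python3 -m jog '[[0,1,0,-0.12,0,0.001,0.3],[0,2,0,-0.23,0,0.003,0.3],[0,3,0,-0.36,0,0.007,0.3],[0,4,0,-0.48,0,0.012,0.3],[0,5,0,-0.6,0,0.019,0.3],[0,6,0,-0.71,0,0.027,0.3],[0,6,0,-0.71,0,0.027,0.3]]' >/dev/null
cat >> st.py <<'E'
q=(p-[.5101,.1655,0.052]);y=q@e;z=q[2];print('  r %.2f th %.4f tooltilt %.4f'%(np.hypot(y,z)*1000,np.arctan2(-y,z),np.arctan2(R.from_euler('xyz',s['ee_rot']).as_matrix()[:,2]@e,-R.from_euler('xyz',s['ee_rot']).as_matrix()[2,2])))
E
python3 st.py
```

```text
t10.75 y -13.36 x -0.26 z 174.25 mm | Fy -3.33 Fx 6.71 Fz -10.30 | pitch 0.1040 -0.0002 w 0.0292
  r 122.98 th 0.1089 tooltilt 0.1042
```

```bash
python3 -m jog '[[0,2,0,-0.18,0,0.02,0.3],[0,4,0,-0.36,0,0.03,0.3],[0,6,0,-0.54,0,0.045,0.3],[0,8,0,-0.72,0,0.07,0.3],[0,10,0,-0.89,0,0.095,0.3],[0,12,0,-1.06,0,0.127,0.3],[0,14,0,-1.23,0,0.165,0.3],[0,16,0,-1.39,0,0.21,0.3],[0,18,0,-1.56,0,0.26,0.3],[0,18,0,-1.56,0,0.26,0.3]]' >/dev/null; python3 st.py; python3 -c "
from h import *;print(ctrl.get_state()['joint_pos'].round(2))"
```

```text
t12.00 y -50.48 x -0.28 z 163.68 mm | Fy 0.87 Fx 4.71 Fz -8.62 | pitch 0.4082 -0.0009 w 0.0298
  r 122.56 th 0.4245 tooltilt 0.4205
[ 0.62  0.3  -0.76  1.8  -0.23  1.17  0.19]
```

```bash
python3 -m jog '[[0,2,0,-0.17,0,0.003,0.3],[0,4,0,-0.34,0,0.012,0.3],[0,6,0,-0.51,0,0.027,0.3],[0,8,0,-0.68,0,0.048,0.3],[0,10,0,-0.85,0,0.074,0.3],[0,12,0,-1.02,0,0.107,0.3],[0,14,0,-1.19,0,0.146,0.3],[0,16,0,-1.35,0,0.19,0.3],[0,17.5,0,-1.47,0,0.227,0.3],[0,17.5,0,-1.47,0,0.227,0.3]]' >/dev/null; python3 st.py
python3 -m jog '[[0,0,0,0,0,0.06,0.3],[0,0,0,0,0,0.12,0.3],[0,0,0,0,0,0.18,0.3],[0,0,0,0,0,0.24,0.3],[0,0,0,0,0,0.24,0.3]]' >/dev/null; python3 st.py
```

```text
t13.25 y -81.59 x -0.29 z 144.05 mm | Fy 1.54 Fx 2.03 Fz -9.14 | pitch 0.6637 -0.0019 w 0.0296
  r 123.00 th 0.7252 tooltilt 0.7258
t13.88 y -77.35 x -0.24 z 139.94 mm | Fy -0.09 Fx 1.90 Fz -8.10 | pitch 0.6624 -0.0018 w 0.0296
  r 117.12 th 0.7214 tooltilt 0.7240
```

```bash
python3 -m jog '[[0,0,0,0,0,0.04,0.3],[0,0,0,0,0,0.08,0.3],[0,1,0,-0.08,0,0.12,0.3],[0,2,0,-0.16,0,0.16,0.3],[0,2.7,0,-0.22,0,0.2,0.3],[0,2.7,0,-0.22,0,0.2,0.3]]' >/dev/null; python3 st.py
python3 -m jog '[[0,0.4,0,-0.03,0,0.04,0.3],[0,0.8,0,-0.06,0,0.06,0.3],[0,0.8,0,-0.06,0,0.06,0.3]]' >/dev/null; python3 st.py
```

```text
t14.62 y -80.25 x -0.07 z 133.39 mm | Fy -11.85 Fx -7.08 Fz 8.57 | pitch 0.6979 -0.0006 w 0.0294
  r 114.30 th 0.7783 tooltilt 0.7726
t15.00 y -81.02 x 0.03 z 132.47 mm | Fy -18.04 Fx -11.77 Fz 21.03 | pitch 0.7076 -0.0004 w 0.0298
  r 114.19 th 0.7888 tooltilt 0.7862
```

```bash
python3 -m jog '[[0,0,0,0,0,-0.06,0.3],[0,0,0,0,0,-0.1,0.3],[0,0,0,0,0,-0.1,0.3]]' >/dev/null; python3 st.py
python3 -m jog '[[0,0,0,0,0,0,0.4],[0,0,0,0,0,0,0.55],[0,0,0,0,0,0,0.65],[0,0,0,0,0,0,0.65],[0,0,0,0,0,0,0.65]]' 30 >/dev/null; python3 st.py
python3 -m jog '[[0,0,0,0,0,-1,0.65],[0,0,0,0,0,-2,0.65],[0,0,0,0,0,-3,0.65],[0,0,0,0,0,-4,0.65],[0,0,0,0,0,-6,0.65],[0,0,0,0,0,-6,0.65]]' >/dev/null; python3 st.py
```

```text
t15.38 y -80.85 x -0.14 z 132.83 mm | Fy -6.73 Fx -3.78 Fz 2.63 | pitch 0.7077 -0.0014 w 0.0296
  r 114.32 th 0.7855 tooltilt 0.7864
t16.00 y -79.85 x -0.15 z 132.28 mm | Fy 0.26 Fx -1.05 Fz -0.28 | pitch 0.7072 -0.0019 w 0.0557
  r 113.23 th 0.7827 tooltilt 0.7855
t16.75 y -189.26 x 1.26 z 240.03 mm | Fy 0.05 Fx -0.72 Fz -0.95 | pitch 0.7051 0.0034 w 0.0567
  r 266.78 th 0.7887 tooltilt 0.7827
```

```bash
cat > plan.py <<'E'
from h import *
import sys
def plan(pos,yaw):
    s=ctrl.get_state();M=R.from_euler('xyz',s['ee_rot']);T=R.from_euler('xyz',[np.pi,0,yaw])
    print('rotvec',np.degrees((M.inv()*T).as_rotvec()).round(2),'shift',(M.inv().apply(np.array(pos)-s['tcp_pos'])/.025).round(3),'up dir',M.inv().apply([0,0,1/.025*.1]).round(2))
E
python3 - <<'E'
from plan import *
ex=np.array([.9792,.2028,0]);ey=np.array([-.2028,.9792,0]);A=np.array([.5101,.1655,0])
n=A+.0285*ex+.092*ey;print(n);n[2]=.30
plan(n,np.radians(11.7))
E
```

```text
[0.5193496 0.2613662 0.       ]
rotvec [-34.9  -35.22  84.95] shift [9.667 1.079 6.238] up dir [ 2.82  0.01 -2.84]
```

```bash
python3 -m jog '[[-9,-9,22,3,0.25,0.8,0.65],[-18,-18,42,6.2,0.5,1.7,0.65],[-18,-18,42,6.2,0.5,1.7,0.65],[-18,-18,42,6.2,0.5,1.7,0.65],[-18,-18,42,6.2,0.5,1.7,0.65],[-34.9,-35.2,85,9.67,1.08,6.24,0.9],[-34.9,-35.2,85,9.67,1.08,6.24,0.9],[-34.9,-35.2,85,9.67,1.08,6.24,0.9],[-34.9,-35.2,85,9.67,1.08,6.24,0.9],[-34.9,-35.2,85,9.67,1.08,6.24,0.9],[-34.9,-35.2,85,9.67,1.08,6.24,0.9],[-34.9,-35.2,85,9.67,1.08,6.24,0.9],[-34.9,-35.2,85,9.67,1.08,6.24,0.9]]'
python3 - <<'E'
from h import *
s=ctrl.get_state();print(s['tcp_pos'],s['ee_rot'],s['joint_pos'].round(2))
im=ctrl.grab_frame('wrist');np.save('w3.npy',s,allow_pickle=True)
im=cv2.cvtColor(im,cv2.COLOR_RGB2BGR);cv2.imwrite('pics/w3.png',im);cv2.imwrite('pics/w3b.png',cv2.resize(im,(800,500)))
for n in('scene','side'): cv2.imwrite(f'pics/{n}3.png',cv2.cvtColor(ctrl.grab_frame(n),cv2.COLOR_RGB2BGR))
P=pose('wrist',s)
ex=np.array([.9792,.2028,0]);ey=np.array([-.2028,.9792,0]);A=np.array([.5101,.1655,0])
for n,x,y,z in [('forelock',25,92,.187),('headtip',66,92,.17),('neckL',28,80,.16),('fenceR',45,109,.122)]: print(n,proj(P,A+x/1000*ex+y/1000*ey+[0,0,z])*1.25)
E
```

```text
time: 18.38
tcp_pos: [0.5162, 0.2642, 0.2985]
ee_rot: [-3.138, 0.003, 0.21]
contact_force: [0.1, -0.4, -0.0]
gripper_width: 0.0781
gripper_force: 0.0
[0.51622169 0.26421179 0.29848578] [-3.13782459  0.003256    0.21037702] [ 0.17  0.27 -0.87  1.5   0.2   1.47 -2.06]
forelock [404.83311253 251.32213378]
headtip [405.14981512 189.63865197]
neckL [420.10648091 237.94833477]
fenceR [384.11234868 207.41449364]
```

View pics/w3b.png

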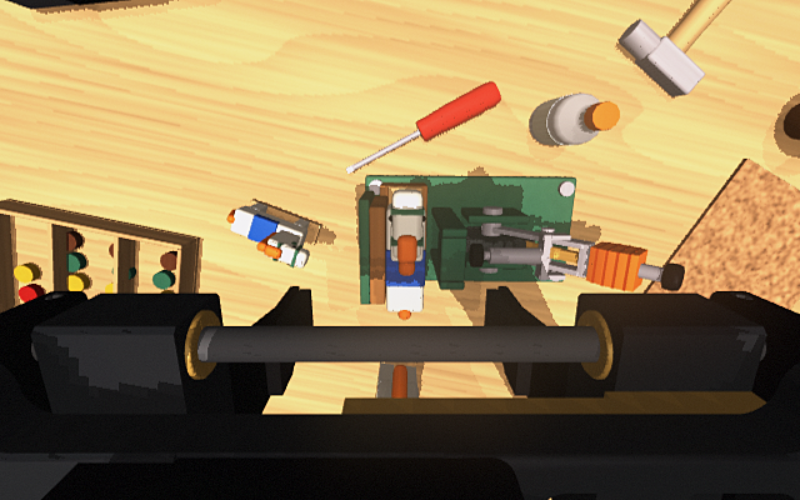

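The horse's head is at (407,188) and its forelock at (408,245), within 2 mm of the prediction. The lever leans back at the right. Now I plan the grasp at the neck.

Run:
```python
from plan import *
ex=np.array([.9792,.2028,0]);ey=np.array([-.2028,.9792,0]);A=np.array([.5101,.1655,0])
n=A+.0285*ex+.091*ey;n[2]=.150
plan(n,np.radians(11.7))
# mat in scene and side
from scipy import stats
for n in('scene','side'):
    a=cv2.imread(f'pics/{n}0.png');h=cv2.cvtColor(a,cv2.COLOR_BGR2HSV);P=pose(n)
    box=(235,170,335,245) if n=='scene' else (300,175,400,230)
    u=(286,205) if n=='scene' else (345,203)
    print(h[u[1],u[0]])
    m=cv2.inRange(h,(9,100,60),(16,200,185));k=np.zeros_like(m);k[box[1]:box[3],box[0]:box[2]]=1;m=cv2.morphologyEx(m*k,cv2.MORPH_CLOSE,np.ones((3,3)));m=cv2.morphologyEx(m,cv2.MORPH_OPEN,np.ones((5,5)))
    N,l,st,c=cv2.connectedComponentsWithStats(m);i=np.argmax(st[1:,4])+1;print(st[i])
    cs=cv2.findContours((l==i).astype(np.uint8),0,2)[0][0]
    w=np.array([onz(P,p,.006)[:2] for p in cs[:,0]],np.float32);r=cv2.minAreaRect(w);print(r);print(cv2.boxPoints(r).round(3).tolist())
```

```text
rotvec [-0.17  0.15  0.2 ] shift [0.104 0.161 5.959] up dir [-0.01 -0.01 -4.  ]
[ 14 145 153]
[ 253  178   68   57 2182]
((0.5386285185813904, -0.16320186853408813), (0.1954866200685501, 0.19315987825393677), 75.92546081542969)
[[0.42100000381469727, -0.23499999940395355], [0.609000027179718, -0.2809999883174896], [0.656000018119812, -0.09200000017881393], [0.4690000116825104, -0.04500000178813934]]
[ 13 120 179]
[337 194  31  31 476]
((0.4940361976623535, -0.1380048245191574), (0.09366479516029358, 0.17017172276973724), 21.870534896850586)
[[0.4189999997615814, -0.07599999755620956], [0.4819999933242798, -0.23399999737739563], [0.5690000057220459, -0.20000000298023224], [0.5059999823570251, -0.041999999433755875]]
```

```bash
python3 -m jog '[[-0.2,0.15,0.2,0.1,0.16,1.5,0.9],[-0.2,0.15,0.2,0.1,0.16,3,0.9],[-0.2,0.15,0.2,0.1,0.16,4.5,0.9],[-0.2,0.15,0.2,0.1,0.16,5.5,0.9],[-0.2,0.15,0.2,0.1,0.16,5.95,0.9],[-0.2,0.15,0.2,0.1,0.16,5.95,0.9],[-0.2,0.15,0.2,0.1,0.16,5.95,0.9]]' 5
python3 -m jog '[[0,0,0,0,0,0,0.6],[0,0,0,0,0,0,0.4],[0,0,0,0,0,0,0.2],[0,0,0,0,0,0,0.2],[0,0,0,0,0,0,0.2],[0,0,0,0,0,0,0.2],[0,0,0,0,0,0,0.2]]' 4; python3 st.py
```

```text
time: 19.4
tcp_pos: [0.5199, 0.2614, 0.1514]
ee_rot: [3.141, -0.001, 0.204]
contact_force: [-0.6, -0.7, 1.1]
gripper_width: 0.0781
gripper_force: 0.0
time: 20.27
tcp_pos: [0.5195, 0.2604, 0.1501]
ee_rot: [3.14, 0.001, 0.204]
contact_force: [-0.4, -2.1, 0.9]
gripper_width: 0.0241
gripper_force: 4.0
t20.27 y 91.04 x 28.46 z 150.06 mm | Fy -2.02 Fx -0.78 Fz 0.89 | pitch -0.0014 -0.0009 w 0.0241
  r 133.80 th -0.7483 tooltilt -0.0014
```

```bash
python3 -m jog '[[0,0,0,0,0.05,0,0.2],[0,0,0,0,0.08,0,0.2],[0,0,0,0,0.08,0,0.2],[0,0,0,0,0.08,-0.1,0.2],[0,0,0,0,0.08,-0.3,0.2],[0,0,0,0,0.08,-0.8,0.2],[0,0,0,0,0.08,-1.6,0.2],[0,0,0,0,0.08,-2.6,0.2],[0,0,0,0,0.08,-3.8,0.2],[0,0,0,0,0.08,-5,0.2],[0,0,0,0,0.08,-6,0.2],[0,0,0,0,0.08,-6,0.2]]' 25
python3 - <<'E'
from plan import *
for z in (.33,): plan([.46,-.17,z],np.radians(11.7))
E
```

```text
time: 21.78
tcp_pos: [0.5205, 0.2601, 0.3031]
ee_rot: [-3.141, -0.004, 0.204]
contact_force: [0.7, 0.3, -2.6]
gripper_width: 0.0238
gripper_force: 25.0
rotvec [-0.02 -0.22  0.01] shift [-5.855 16.356 -1.104] up dir [ 0.02 -0.   -4.  ]
```

```bash
python3 -m jog '[[0,0,0,-0.2,0.6,-0.3,0.2],[0,0,0,-0.6,1.6,-0.8,0.2],[0,0,0,-1.2,3,-1.1,0.2],[0,0,0,-1.8,4.6,-1.1,0.2],[0,0,0,-2.4,6.2,-1.1,0.2],[0,0,0,-3,7.8,-1.1,0.2],[0,0,0,-3.6,9.3,-1.1,0.2],[0,0,0,-4.1,10.4,-1.1,0.2],[0,0,0,-4.3,10.95,-1.1,0.2],[0,0,0,-4.3,10.95,-1.1,0.2],[0,0,0,-4.3,10.95,-1.1,0.2]]'
python3 - <<'E'
from h import *
s=ctrl.get_state();print(s['tcp_pos'],s['ee_rot'],s['joint_pos'].round(2))
im=ctrl.grab_frame('wrist');np.save('w4.npy',s,allow_pickle=True)
im=cv2.cvtColor(im,cv2.COLOR_RGB2BGR);cv2.imwrite('pics/w4.png',im);cv2.imwrite('pics/w4b.png',cv2.resize(im,(800,500)))
E
```

```text
time: 23.15
tcp_pos: [0.4702, -0.0292, 0.3278]
ee_rot: [-3.142, 0.001, 0.206]
contact_force: [-0.7, 0.5, -2.0]
gripper_width: 0.0239
gripper_force: 25.0
[ 0.47015789 -0.02922266  0.32781534] [-3.14158004e+00  6.04635466e-04  2.05882727e-01] [ 0.64 -0.05 -0.64  1.7  -0.03  1.48 -1.36]
```

View pics/w4b.png

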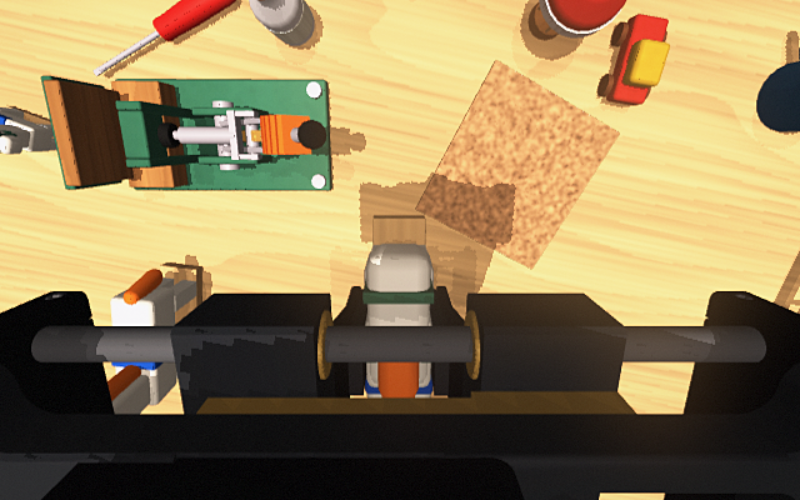

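The mat's corners are at (497,61), (619,132), (531,268) and (416,208). The horse hangs in the gripper with its head forward. The balloon at (570,15) and the car at (640,60) stand behind the mat.

Run:
```python
from plan import *
s=np.load('w4.npy',allow_pickle=True).item();P=pose('wrist',s)
c=np.array([onz(P,np.array(q)/1.25,.006)[:2] for q in [(497,61),(619,132),(531,268),(416,208)]])
print(c.round(4),[np.linalg.norm(c[i]-c[i-1]).round(4) for i in range(4)])
m=c.mean(0)
print('mid',m)
yaw=s['ee_rot'][2];M=R.from_euler('xyz',s['ee_rot']).as_matrix();t=s['tcp_pos']
# plinth front edge check (z about tcp-.15+.012-.046.. )
zb=t[2]-.1044+.012
for q in [(372,217),(425,217)]: print('plinth front rel tool mm',((np.append(onz(P,np.array(q)/1.25,zb)[:2],0)-[t[0],t[1],0])@M[:,:2]*1000).round(1))
ex=np.array([np.cos(yaw),np.sin(yaw)])
print('target tcp',m+.028*ex)
plan([*(m+.028*ex),.24],np.radians(11.7))
```

```text
[[ 0.6488 -0.1033]
 [ 0.6048 -0.263 ]
 [ 0.4238 -0.2116]
 [ 0.4693 -0.0508]] [np.float64(0.187), np.float64(0.1656), np.float64(0.1882), np.float64(0.1671)]
mid [ 0.53667263 -0.15716265]
plinth front rel tool mm [ 27.3 -17.4]
plinth front rel tool mm [27.3 16.2]
target tcp [ 0.5640813  -0.15143857]
rotvec [0.   0.04 0.12] shift [2.676 5.558 3.511] up dir [-0.  0. -4.]
```

```bash
python3 -m jog '[[0,0,0.1,0.4,0.8,0.3,0.2],[0,0,0.1,1,2,1,0.2],[0,0,0.1,1.7,3.6,2,0.2],[0,0,0.1,2.3,4.8,3,0.2],[0,0,0.1,2.67,5.56,3.5,0.2],[0,0,0.1,2.67,5.56,4.5,0.2],[0,0,0.1,2.67,5.56,5.8,0.2],[0,0,0.1,2.67,5.56,7,0.2],[0,0,0.1,2.67,5.56,7.8,0.2],[0,0,0.1,2.67,5.56,8.2,0.2],[0,0,0.1,2.67,5.56,8.3,0.2],[0,0,0.1,2.67,5.56,8.3,0.2],[0,0,0.1,2.67,5.56,8.3,0.2]]'
```

```text
time: 24.82
tcp_pos: [0.564, -0.1535, 0.1214]
ee_rot: [3.14, -0.001, 0.202]
contact_force: [0.2, 0.5, -2.6]
gripper_width: 0.0235
gripper_force: 25.0
```

```bash
python3 -m jog '[[0,0,0,0,-0.08,0.1,0.2],[0,0,0,0,-0.08,0.2,0.2],[0,0,0,0,-0.08,0.28,0.2],[0,0,0,0,-0.08,0.34,0.2],[0,0,0,0,-0.08,0.36,0.2],[0,0,0,0,-0.08,0.36,0.2],[0,0,0,0,-0.08,0.36,0.2]]'; python3 st.py
python3 -m jog '[[0,0,0,0,0,0.03,0.2],[0,0,0,0,0,0.03,0.2],[0,0,0,0,0,0.05,0.2],[0,0,0,0,0,0.05,0.2]]' >/dev/null; python3 st.py
```

```text
time: 25.7
tcp_pos: [0.5631, -0.1514, 0.1115]
ee_rot: [3.141, 0.001, 0.202]
contact_force: [-0.3, 0.3, -0.9]
gripper_width: 0.0239
gripper_force: 25.0
t25.70 y -321.00 x -12.43 z 111.49 mm | Fy 0.32 Fx -0.28 Fz -0.94 | pitch -0.0006 -0.0005 w 0.0239
  r 326.47 th 1.3876 tooltilt -0.0006
t26.20 y -320.96 x -12.51 z 110.11 mm | Fy -0.33 Fx 0.16 Fz -1.77 | pitch -0.0005 -0.0007 w 0.0237
  r 326.18 th 1.3917 tooltilt -0.0005
```

```bash
python3 -m jog '[[0,0,0,0,0,0.02,0.2],[0,0,0,0,0,0.02,0.2],[0,0,0,0,0,0.02,0.2]]' >/dev/null; python3 st.py
python3 -m jog '[[0,0,0,0,0,0.02,0.2],[0,0,0,0,0,0.02,0.2],[0,0,0,0,0,0.02,0.2]]' >/dev/null; python3 st.py
```

```text
t26.57 y -321.02 x -12.37 z 109.97 mm | Fy 0.81 Fx -0.19 Fz 3.65 | pitch -0.0007 -0.0004 w 0.0240
  r 326.21 th 1.3921 tooltilt -0.0007
t26.95 y -321.10 x -12.29 z 109.94 mm | Fy 1.23 Fx -2.08 Fz 6.93 | pitch -0.0010 -0.0002 w 0.0240
  r 326.28 th 1.3923 tooltilt -0.0010
```

Contact with the mat is at z = 0.110, as expected. I relax, open and withdraw.

```bash
python3 -m jog '[[0,0,0,0,0,-0.02,0.2],[0,0,0,0,0,-0.02,0.2],[0,0,0,0,0,-0.02,0.28],[0,0,0,0,0,-0.02,0.32],[0,0,0,0,0,-0.02,0.4],[0,0,0,0,0,-0.02,0.6],[0,0,0,0,0,-0.02,0.7],[0,0,0,0,0,-0.02,0.7],[0,0,0,0,0,-0.02,0.7]]' 5
python3 -m jog '[[0,0,0,0,0,-0.5,0.7],[0,0,0,0,0,-1.5,0.7],[0,0,0,0,0,-3,0.7],[0,0,0,0,0,-5,0.7],[0,0,0,0,0,-7,0.7],[0,0,0,-3,0,-8,0.7],[0,0,0,-4,0,-8,0.7],[0,0,0,-4,0,-8,0.7],[0,0,0,-4,0,-8,0.7],[0,0,0,-4,0,-8,0.7]]'
python3 - <<'E'
from h import *
o=np.zeros((500,800,3),np.uint8)
w=cv2.cvtColor(ctrl.grab_frame('wrist'),cv2.COLOR_RGB2BGR);sc=cv2.cvtColor(ctrl.grab_frame('scene'),cv2.COLOR_RGB2BGR);sd=cv2.cvtColor(ctrl.grab_frame('side'),cv2.COLOR_RGB2BGR)
o[:250,:400]=cv2.resize(w,(400,250));o[250:,:400]=cv2.resize(sc[160:285,220:420],(400,250));o[:250,400:]=cv2.resize(sd[160:285,230:430],(400,250))
o[250:,400:]=cv2.resize(w[0:200,160:480],(400,250))
cv2.imwrite('pics/end.png',o);cv2.imwrite('pics/w5.png',w);np.save('w5.npy',ctrl.get_state(),allow_pickle=True)
E
```

```text
time: 28.08
tcp_pos: [0.5631, -0.1514, 0.1097]
ee_rot: [3.141, 0.001, 0.202]
contact_force: [0.5, 0.1, -0.9]
gripper_width: 0.0595
gripper_force: 0.0
time: 29.32
tcp_pos: [0.4659, -0.1707, 0.3096]
ee_rot: [-3.141, 0.001, 0.204]
contact_force: [0.5, 1.1, 1.2]
gripper_width: 0.0606
gripper_force: 0.0
```

View pics/end.png

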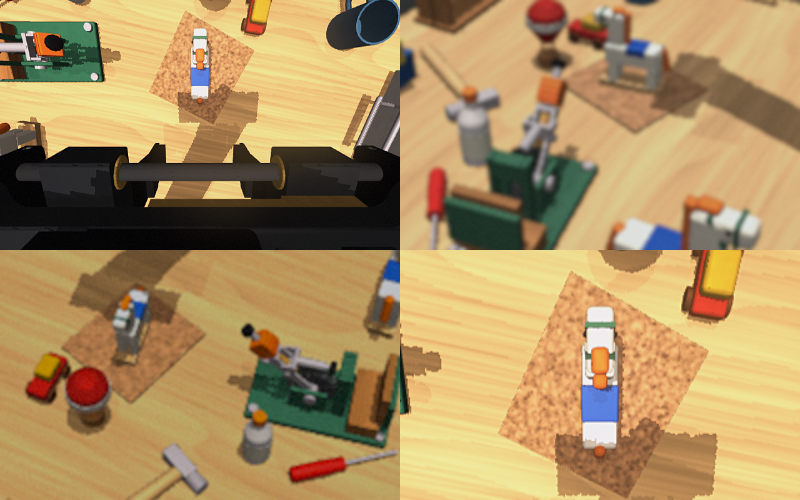

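The horse stands upright in the middle of the mat, the lever leans back with the pawl seated, and the bystanders have not moved. I hand it in.

```bash
python3 -c "
from workcell import ctrl;print(ctrl.job_done())"
```

```text
the job is handed in; nothing more can be done
None
```

I handed the job in at about 29 s: the horse stands upright in the middle of the cork mat, the lever leans back three teeth with the pawl seated, the collar went about 0.3 mm past the unload point before I lifted it, and the last pictures show everything else where it was.

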